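# Shelve the bearing cartons by height

### The arm

A 6-joint arm with a two-finger parallel gripper is mounted at the origin on the work surface. World frame = base frame: x ahead of the robot, y to its left, z up, the work surface at z = 0. Lengths are in mm, angles in rad, forces in N, time in s.
With the tool pointing down it reaches from about 325 to 775 mm from the base axis. Payload 5.5 kg.
Tool frame: the origin (TCP) lies where the fingers leave the gripper's body, on its centre line; the fingertips stand 80 mm ahead of it and the grasp point (between the pads) lies 61 mm ahead of it; x points along the fingers, y is the direction in which the jaws open and shut, and the axes are right-handed (so a half turn about x gives the same grasp; the last joint's range is limited). The gripper opens to 88 mm and grips with 3 to 60 N. Pads are 20 mm wide; open, the fingers measure 115 mm over their backs; the gripper's body (75 mm by 178 mm) begins 61 mm behind the grasp point.
Start: joints at [1.091, 0.091, 1.231, -0, 1.82, -0.057], TCP at [246.195, 547.179, 302.631] pointing down, gripper open.
Joint ranges: [-2.87, 2.87], [-0.86, 2.18], [0.17, 2.46], [-1.51, 4.65], [0.06, 2.69], [-2.65, 2.65]. Speed limits (rad/s): [2.57, 2.57, 3.01, 3.14, 3.14, 3.14].

### API

Orientations are given as a rotation vector (axis times angle).
In Python, from bench import env gives the robot as it stands. The module is installed in compiled form; this text tells all that it offers.
- The arm moves only by the shell command python3 -m jog 'ROWS' [FORCE]. ROWS is JSON, a list of rows, each an object with "delta_pos": the shift along the world's x, y, z in units of 1 m (1.0 is 1 m), a list of three; "dr": the turn, a rotation vector about the world's x, y, z in units of 120 degrees (1.0 is 120 degrees), a list of three; "grip": the opening, from 0 (shut) to 1 (fully open). In form: [{"delta_pos": [tx, ty, tz], "dr": [wx, wy, wz], "grip": grip}, ...]. A call has 1 to 20 rows; each row is the pose to reach, as a shift and turn from the pose commanded when the call began; what a row does not reach only later rows make up. A row lasts 1/8 s, in which the tool goes at most 62.5 mm and 10.7 degrees, less where a joint would pass 70% of its speed; a pose out of reach is approached as far as the arm can. A call with a number of a shift or a turn outside -1 to 1 is refused whole. A call with a gripper value outside its range is refused whole. The fingers move at their own pace and stop on an object; FORCE is the grip in N (left out, the last holds). Time passes only in rows, so rows that repeat a pose let the fingers close. It gives the time, the measured TCP pose, the force and the opening at its end, in the units of the state.
- env.state(): the state, without advancing time (a new reading comes with each control period).
- env.grab_frame(name): name is "scene" or "top" or "wrist"; returns (picture, depth): 420x560x3 uint8, blue, green, red; 420x560 float32, mm along the optical axis (not along the pixel's ray), 0 where there is no reading.
- env.get_calibration(name): a dict with "mtx" (3x3 intrinsics, pixels), "dist_coeffs" ([k1, k2, p1, p2, k3] as OpenCV has them; the pictures are not rectified), "extrinsics" (4x4, takes a point from world to camera coordinates). Camera axes: x right, y down, z forward; pixel columns grow to the right and rows downward; lengths in mm; the calibration is good to about 2 mm. A picture is of the moment at which its call begins: read the wrist's pose just before it. get_calibration takes no time and is no camera call; for the wrist camera it gives the pose at the moment of the call.
- env.finish_job(): hands the job in, once; it reports no verdict.
Trained networks look in the newest picture that a camera, given by its name, has taken for a name from the list of things; names that differ only in an ending like _2 or _b are one class to them, and where a whole thing is asked for, a point or a joint stands for the part that bears it (a point fixed in the world has none). Each returns a list of dicts, best first, with "conf" (0 to 1); they miss things now and then, are a little off and sometimes report something else, mostly with a low value. They report only what shows in the picture. A call takes as long as a camera call. They do not tell look-alikes from the thing itself.
- env.silhouettes(camera, name): "region" (420x560 bool, what is visible of it) and "xy" ([column, row] in pixels, amid what is visible of it).
The state is a dict: "t": time; "q": joint angles; "qd": joint speeds; "effort": joint torques, N m; "ee_pos": TCP position; "eef_rot": TCP orientation; "force": force on the tool from outside, world axes, zero at the start; "wrist_torque": the same for the moment, N m; "gripper_width": opening from 0.0 (shut) to 1.0 (fully open).
Only numpy, scipy, OpenCV 4.12 (cv2) and the standard library are available. Lean on these libraries where they do the work, as an engineer would, in place of code of your own. Each camera call takes 0.05 s, during which the arm holds its last target. There are 200 camera calls.

### The job

Put the two orange cartons that stand by the plywood case away in the steel rack, beside the blue ones, each on the tier with just enough headroom for it: the tall one at the bottom, the low one at the top. Stand each upright and square with its label end facing out of the open front, pushed back until nothing sticks out over the edge of the board. Do not tip the cartons over, and leave the blue cartons and the grease tin where they are.

Things in the scene. Friction and masses are not known exactly. Their poses are not given: they have to be found in the camera images.
- carton_tall: Orange carton to shelve, the tall one of two: closed box 84 mm deep (x) by 58 mm wide (y) by 110 mm high (z), about 0.3 kg. Origin at the centre of its underside; its label end is the face at x = -42 mm (white label with orange bar and black marks; the other end is plain). At the start it stands with its label end towards the plywood case, about 18 mm off it, plain end out to the bench.
- label_tall (a point): Centre of the label end of carton_tall (42 mm towards its -x from the middle, half-way up); axes as the carton's.
- carton_low: Orange carton to shelve, the low one of two: closed box 84 mm deep (x) by 58 mm wide (y) by 60 mm high (z), about 0.3 kg. Origin at the centre of its underside; its label end is the face at x = -42 mm (white label with orange bar and black marks; the other end is plain). At the start it stands with its label end towards the plywood case, about 18 mm off it, plain end out to the bench.
- label_low (a point): Centre of the label end of carton_low (42 mm towards its -x from the middle, half-way up); axes as the carton's.
- tier_tall (a point): Middle of the front edge of the rack's tall tier, on the top face of its board (25 mm above the bench); axes as the rack's. The clear height above this board is 126 mm. An 84 mm deep carton pushed home against the rear lip has its near end 7 mm behind this edge.
- stock_tall: Blue carton already on the tall tier, not to be disturbed: 84 mm deep (x), 90 mm wide (y), 108 mm high, 0.9 kg, label end to the front. Origin at the centre of its underside. It stands about 70 mm left or right of the rack's middle; the rest of the tier, about 140 mm wide, is free for one carton.
- tier_middle (a point): Middle of the front edge of the rack's middle tier, on the top face of its board (163 mm above the bench); axes as the rack's. The clear height above this board is 101 mm. An 84 mm deep carton pushed home against the rear lip has its near end 7 mm behind this edge.
- stock_middle: Blue carton already on the middle tier, not to be disturbed: 84 mm deep (x), 90 mm wide (y), 84 mm high, 0.9 kg, label end to the front. Origin at the centre of its underside. It stands about 70 mm left or right of the rack's middle; the rest of the tier, about 140 mm wide, is free for one carton.
- tier_low (a point): Middle of the front edge of the rack's low tier, on the top face of its board (276 mm above the bench); axes as the rack's. The clear height above this board is 76 mm. An 84 mm deep carton pushed home against the rear lip has its near end 7 mm behind this edge.
- stock_low: Blue carton already on the low tier, not to be disturbed: 84 mm deep (x), 90 mm wide (y), 60 mm high, 0.9 kg, label end to the front. Origin at the centre of its underside. It stands about 70 mm left or right of the rack's middle; the rest of the tier, about 140 mm wide, is free for one carton.
- rack: Fixed grey steel bench rack, three tiers one above the other, open at the front, 372 mm high with its cover board. Origin on the bench under its middle; x from front to back, y to the left seen from the front, z up. Boards 12 mm thick, front edge at x = -48 mm; a 14 mm high rear lip stops cartons at x = +43 mm. Corner posts 280 mm apart over all leave y = -125 to +125 mm free.
- case: Fixed strapped plywood case on the bench, 150 mm (x) by 370 mm (y) by 160 mm high. Origin under its middle, on the bench. The two orange cartons stand on the bench side by side along its face at x = -75 mm, their middles near x = -135 mm and 100 to 220 mm apart along y, in either order.
- tin: Grease tin, a yellow and green cylinder of 71 mm diameter, 100 mm high, 0.8 kg, standing on the bench between case and rack; not to be disturbed. Origin at the centre of its underside.
Things that resemble listed ones, but are neither listed nor needed, are in the scene too. Leave any turquoise look-alike of the carton_low alone.

How it is judged (in metres and radians):
At the end, for the whole second after the job is handed in: Each orange carton rests on its own tier (within 6 mm of the board), upright (4.5 deg), square to the rack (10 deg), label end to the front, from 5 mm beyond to 23 mm behind the board's front edge, within 110 mm of the rack's middle; blue cartons moved under 15 mm, tin upright and moved under 20 mm (x of label_tall in the frame of rack between -0.053 and -0.025 m and y of carton_tall in the frame of rack between -0.11 and 0.11 m and z of carton_tall in the frame of rack between 0.019 and 0.031 m and angle between each of carton_tall, carton_low's own z axis and vertical below 0.08 rad and angle between the x axis of each of carton_tall, carton_low and the x axis of rack, either way round below 0.17 rad and linear speed of each of carton_tall, carton_low below 0.02 m/s and x of label_low in the frame of rack between -0.053 and -0.025 m and y of carton_low in the frame of rack between -0.11 and 0.11 m and z of carton_low in the frame of rack between 0.27 and 0.282 m and distance of each of stock_tall, stock_middle, stock_low from where it was at the start of the episode below 0.015 m and distance of tin from where it was at the start of the episode below 0.02 m and angle between tin's own z axis and vertical below 0.1 rad); the robot touches nothing.
It fails at once if an orange carton is tipped by more than 60 degrees (angle between any of carton_tall, carton_low's own z axis and vertical above 1.05 rad).
It fails at once if a blue carton on the rack is pushed more than 15 mm out of place (distance of any of stock_tall, stock_middle, stock_low from where it was at the start of the episode above 0.015 m).
It fails at once if the grease tin is shifted by more than 20 mm or knocked over (distance of tin from where it was at the start of the episode above 0.02 m or angle between tin's own z axis and vertical above 0.3 rad).
It also fails if it takes over 72 s, if anything falls off the work surface, if the arm or the gripper's body presses on something with over 40 N, if the wrist force passes 120 N, or if a joint passes its speed limit or range.

## Working session

There is one attempt and no reset: what is moved stays moved. The work goes in short steps, Python scripts to look and compute and a shell command to move; the robot and the scene stay as the last step left them, time stands still between calls to the robot, and variables do not carry over. Pictures are saved under pics/ and viewed, about 8 in all and at most 12, crops included, and the job is handed in when it is done.

```bash
mkdir -p pics
cat > h.py <<'E'
from bench import env
import numpy as np, cv2
from scipy.spatial.transform import Rotation as R
def pts(cam, depth, mask=None, cal=None):
    c=cal or env.get_calibration(cam); K=np.array(c["mtx"],float); d=np.array(c["dist_coeffs"],float); T=np.array(c["extrinsics"],float)
    m=depth>0
    if mask is not None: m&=mask
    v,u=np.nonzero(m)
    n=cv2.undistortPoints(np.stack([u,v],1).astype(float)[:,None],K,d)[:,0]
    z=depth[v,u][:,None]
    P=np.hstack([n*z,z])
    return (P-T[:3,3])@T[:3,:3], u, v
E
python3 - <<'E'
from h import *
s=env.state(); print({k:np.round(v,3) for k,v in s.items()})
ims=[]
for cam in ["scene","top"]:
    im,d=env.grab_frame(cam); np.savez(f"{cam}.npz",im=im,d=d)
    cv2.imwrite(f"pics/{cam}0.png",im)
    T=np.array(env.get_calibration(cam)["extrinsics"]); print(cam,(-T[:3,:3].T@T[:3,3]).round())
    for n in ["carton_tall","carton_low","stock_tall","stock_middle","stock_low","rack","case","tin"]:
        for r in env.silhouettes(cam,n)[:3]:
            P,u,v=pts(cam,d,r["region"])
            if len(P)<20: continue
            top=P[P[:,2]>np.percentile(P[:,2],98)-6]
            print(cam,n,round(r["conf"],2),np.round(r["xy"]),"med",np.median(P,0).round(),"lo",np.percentile(P,2,0).round(),"hi",np.percentile(P,98,0).round(), "toprect",[np.round(x) for x in cv2.minAreaRect(top[:,:2].astype(np.float32))])
E
```

```text
{'t': np.float64(0.0), 'q': array([ 1.091,  0.092,  1.232,  0.   ,  1.82 , -0.057]), 'qd': array([ 0.   ,  0.   , -0.001,  0.   ,  0.   ,  0.001]), 'effort': array([-1.0000e-03, -4.4646e+01, -4.0644e+01,  7.0000e-02,  3.0000e-02,
       -0.0000e+00]), 'ee_pos': array([246.136, 547.028, 301.531]), 'eef_rot': array([ 0.33 ,  1.546, -0.333]), 'force': array([-1.163,  1.08 , -0.062]), 'wrist_torque': array([-0.028, -0.003, -0.006]), 'gripper_width': np.float64(0.999)}
scene [1229. -771. 1308.]
scene carton_tall 0.83 [186. 243.] med [ 385. -284.  105.] lo [ 332. -326.    4.] hi [ 395. -245.  117.] toprect [array([ 375., -295.]), array([99., 89.]), np.float64(82.0)]
scene carton_tall 0.39 [341. 131.] med [466. 272. 205.] lo [406. 264. 164.] hi [500. 324. 250.] toprect [array([451., 274.]), array([14., 85.]), np.float64(86.0)]
scene carton_low 0.94 [312. 285.] med [ 715. -130.   59.] lo [ 676. -163.    2.] hi [742. -76.  67.] toprect [array([ 708., -119.]), array([58., 84.]), np.float64(10.0)]
scene carton_low 0.92 [224. 285.] med [ 537. -297.   61.] lo [ 496. -332.   11.] hi [ 555. -261.  
[... 2340 characters left out ...]
oprect [array([447., 269.]), array([ 9., 78.]), np.float64(78.0)]
top stock_low 0.79 [142. 174.] med [577. 253. 305.] lo [538. 248. 276.] hi [622. 263. 331.] toprect [array([574., 253.]), array([ 7., 76.]), np.float64(88.0)]
top rack 0.68 [122. 196.] med [520. 280. 361.] lo [383. 240.  18.] hi [651. 356. 368.] toprect [array([519., 302.]), array([ 99., 281.]), np.float64(83.0)]
top case 0.59 [412. 244.] med [ 444. -416.  159.] lo [ 272. -508.   25.] hi [ 626. -338.  165.] toprect [array([ 448., -429.]), array([152., 370.]), np.float64(83.0)]
top tin 0.65 [253. 199.] med [557.  -8.  99.] lo [529. -38.  22.] hi [593.  26. 105.] toprect [array([562.,  -6.]), array([66., 66.]), np.float64(27.0)]
```

Run:
```python
import cv2
a=cv2.imread("pics/scene0.png");b=cv2.imread("pics/top0.png")
o=cv2.hconcat([a[80:380,120:460],b[100:400,80:480]]); print(o.shape)
cv2.imwrite("pics/v1.png",cv2.resize(o,(800,int(800*o.shape[0]/o.shape[1]))))
```

```text
(300, 740, 3)
```

View pics/v1.png

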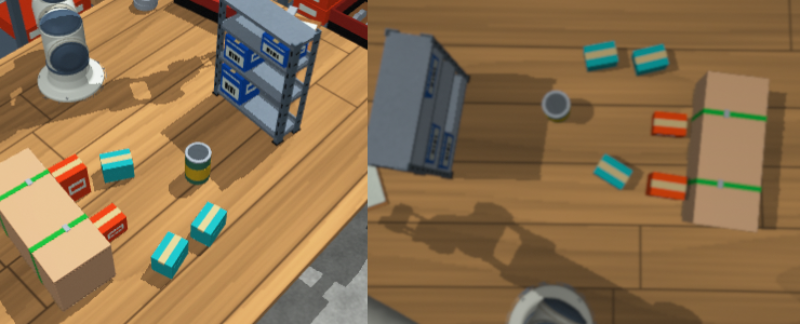

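View pics/scene0.png

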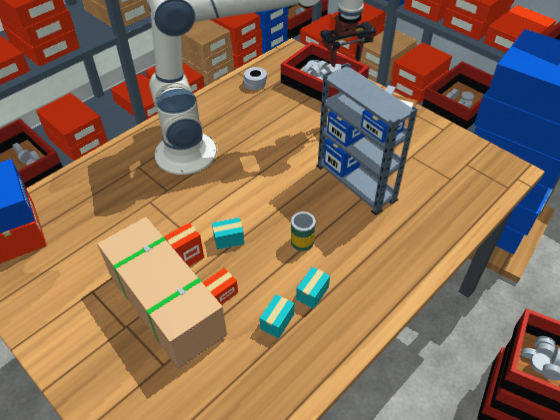

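The two orange cartons are at scene pixels (186,243), tall, and (224,285), low, both by the case. The three turquoise look-alikes are at (228,232), (312,285) and (277,315). The orange ones fit on colour and on standing by the case; I'll confirm that in a crop and refine the poses.

Run:
```python
from h import *
for cam in ["scene","top"]:
    z=np.load(cam+".npz"); d=z["d"]
    P,u,v=pts(cam,d)
    def rect(c,r,lo,hi,name):
        m=(np.hypot(*(P[:,:2]-c).T)<r)&(P[:,2]>lo)&(P[:,2]<hi)
        Q=P[m]; x=cv2.minAreaRect(Q[:,:2].astype(np.float32)); print(cam,name,m.sum(),np.round(x[0],1),np.round(x[1],1),round(x[2],1),"z",np.median(Q[:,2]).round(1))
    rect((362,-287),60,103,125,"tall"); rect((525,-297),52,54,72,"low"); rect((448,-430),220,155,172,"case"); rect((520,301),200,364,385,"racktop"); rect((563,-6),60,95,112,"tin")
    # front-edge line & blue front faces per tier
    for nm,lo,hi in [("b_tall",40,120),("b_mid",175,235),("b_low",285,330)]:
        b=z["im"].reshape(420,560,3)[v,u].astype(int)
        m=(b[:,0]>b[:,2]+50)&(P[:,2]>lo)&(P[:,2]<hi)&(P[:,1]>220)&(P[:,1]<340)&(P[:,0]>370)&(P[:,0]<670)
        Q=P[m]
        if len(Q)>10: print(cam,nm,len(Q),np.percentile(Q[:,:2],[3,50,97],axis=0).round().tolist())
s=env.state(); Rm=R.from_rotvec(s["eef_rot"]).as_matrix(); print(Rm.round(3))
q=s["q"]; M=(R.from_euler('z',q[0])*R.from_euler('y',q[1]+q[2]-np.pi/2)*R.from_euler('x',q[3])*R.from_euler('y',q[4])*R.from_euler('x',q[5])).as_matrix(); print((M.T@Rm).round(3))
a=cv2.imread("pics/scene0.png")[210:320,130:290]; b=cv2.imread("pics/top0.png")[210:320,270:430]
cv2.imwrite("pics/v3.png",cv2.resize(cv2.hconcat([a,b]),(800,275),interpolation=cv2.INTER_CUBIC))
```

```text
scene tall 538 [ 360.8 -285.4] [85.  64.9] 82.8 z 112.0
scene low 533 [ 523.6 -295.3] [78.6 63.1] 84.9 z 62.1
scene case 7267 [ 446.8 -428.8] [152.9 377.3] 83.3 z 161.8
scene racktop 1472 [521.  301.2] [104.4 284.9] 82.9 z 366.0
scene tin 392 [561.4  -3.8] [70.9 73.3] 81.6 z 102.6
scene b_tall 320 [[400.0, 263.0], [486.0, 273.0], [496.0, 330.0]]
scene b_mid 268 [[406.0, 264.0], [491.0, 275.0], [500.0, 326.0]]
scene b_low 193 [[542.0, 246.0], [605.0, 253.0], [638.0, 323.0]]
top tall 715 [ 361.2 -294.7] [99.5 57.9] 82.5 z 109.9
top low 603 [ 524.5 -301.5] [85.2 58.1] 86.3 z 59.7
top case 8136 [ 448.  -429.4] [153.4 370.7] 83.4 z 159.8
top racktop 1993 [519.7 302.3] [ 98.9 281.8] 82.7 z 365.2
top tin 499 [563.2  -6. ] [68.8 68.6] 23.0 z 99.9
[[ 0.     0.41   0.912]
 [ 0.     0.912 -0.41 ]
 [-1.     0.     0.   ]]
[[ 1. -0. -0.]
 [-0.  0. -1.]
 [ 0.  1.  0.]]
```

View pics/v3.png

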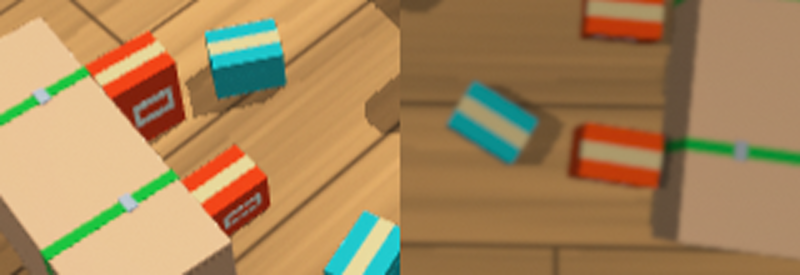

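Run:
```python
from h import *
E=lambda a,t:R.from_euler(a,t,degrees=True)
def wrist(Rt,q1,phi):
    W=(E('y',phi).inv()*E('z',q1).inv()*Rt*E('x',-90))
    a=W.as_euler('XYX',degrees=True)  # q4,q5,q6
    return a.round()
down=R.from_matrix(np.array([[0,1,0],[0,0,-1.],[-1,0,0]]).T.T) # x=-z
for az in (-7.,):
  D=R.from_matrix(np.stack([[0,0,-1],[np.cos(np.radians(az)),np.sin(np.radians(az)),0],np.cross([0,0,-1],[np.cos(np.radians(az)),np.sin(np.radians(az)),0])],1))
  ax=np.array([np.cos(np.radians(az)),np.sin(np.radians(az)),0])
  for t in (0,20,40,60,90):
    T=R.from_rotvec(ax*np.radians(t))*D
    print(t,T.as_matrix()[:,0].round(2),[wrist(T,q1,phi).tolist() for q1 in (-20,0,20) for phi in (0,30)])
```

```text
0 [ 0.  0. -1.] [[0.0, 90.0, -13.0], [0.0, 60.0, -13.0], [0.0, 90.0, 7.0], [-0.0, 60.0, 7.0], [0.0, 90.0, 27.0], [0.0, 60.0, 27.0]]
20 [ 0.04  0.34 -0.94] [[20.0, 94.0, -12.0], [21.0, 66.0, -23.0], [20.0, 88.0, 7.0], [23.0, 60.0, -5.0], [18.0, 81.0, 26.0], [22.0, 53.0, 14.0]]
40 [ 0.08  0.64 -0.77] [[39.0, 98.0, -10.0], [40.0, 75.0, -29.0], [40.0, 86.0, 5.0], [46.0, 63.0, -16.0], [37.0, 73.0, 21.0], [48.0, 51.0, -2.0]]
60 [ 0.11  0.86 -0.5 ] [[59.0, 101.0, -7.0], [58.0, 85.0, -32.0], [60.0, 84.0, 4.0], [66.0, 70.0, -24.0], [57.0, 67.0, 14.0], [73.0, 54.0, -17.0]]
90 [0.12 0.99 0.  ] [[90.0, 103.0, 0.0], [83.0, 101.0, -31.0], [90.0, 83.0, 0.0], [94.0, 84.0, -30.0], [90.0, 63.0, -0.0], [104.0, 67.0, -33.0]]
```

```bash
python3 -m jog '[{"delta_pos":[0.004,-0.055,0],"dr":[0,0,-0.04],"grip":1},{"delta_pos":[0.008,-0.11,0],"dr":[0,0,-0.08],"grip":1},{"delta_pos":[0.012,-0.165,0],"dr":[0,0,-0.12],"grip":1},{"delta_pos":[0.016,-0.22,0],"dr":[0,0,-0.16],"grip":1},{"delta_pos":[0.02,-0.275,0],"dr":[0,0,-0.2],"grip":1},{"delta_pos":[0.03,-0.33,0],"dr":[0,0,-0.24],"grip":1},{"delta_pos":[0.05,-0.385,0],"dr":[0,0,-0.28],"grip":1},{"delta_pos":[0.07,-0.44,0],"dr":[0,0,-0.32],"grip":1},{"delta_pos":[0.09,-0.495,0],"dr":[0,0,-0.36],"grip":1},{"delta_pos":[0.114,-0.55,0],"dr":[0,0,-0.4],"grip":1},{"delta_pos":[0.117,-0.605,0],"dr":[0,0,-0.44],"grip":1},{"delta_pos":[0.117,-0.66,-0.01],"dr":[0,0,-0.48],"grip":1},{"delta_pos":[0.117,-0.715,-0.02],"dr":[0,0,-0.52],"grip":1},{"delta_pos":[0.117,-0.77,-0.03],"dr":[0,0,-0.57],"grip":1},{"delta_pos":[0.117,-0.826,-0.04],"dr":[0,0,-0.611],"grip":1},{"delta_pos":[0.117,-0.826,-0.05],"dr":[0,0,-0.611],"grip":1},{"delta_pos":[0.117,-0.826,-0.05],"dr":[0,0,-0.611],"grip":1}]' 25
python3 - <<'E'
from h import *
s=env.state(); print(s["ee_pos"].round(1),R.from_rotvec(s["eef_rot"]).as_matrix().round(3).tolist(),s["q"].round(2))
c=env.get_calibration("wrist"); im,d=env.grab_frame("wrist"); cv2.imwrite("pics/w1.png",im)
P,u,v=pts("wrist",d,cal=c)
m=(P[:,2]>100)&(P[:,2]<120)&(np.hypot(P[:,0]-362,P[:,1]+287)<70)
x=cv2.minAreaRect(P[m][:,:2].astype(np.float32)); print(m.sum(),x,P[m].mean(0))
E
```

```text
t: 3.02
ee_pos: [362.9, -278.4, 251.7]
eef_rot: [1.306, 1.146, -1.306]
force: [0.7, -0.3, -0.4]
gripper_width: 0.997
[ 362.9 -278.4  251.7] [[-0.001, 0.991, -0.131], [0.002, -0.131, -0.991], [-1.0, -0.002, -0.002]] [-0.73 -0.3   1.69  0.    1.76 -0.6 ]
11964 ((361.3006896972656, -294.99969482421875), (100.83647155761719, 83.04901885986328), 83.44793701171875) [ 359.68977736 -292.29901365  110.56376613]
```

View pics/w1.png

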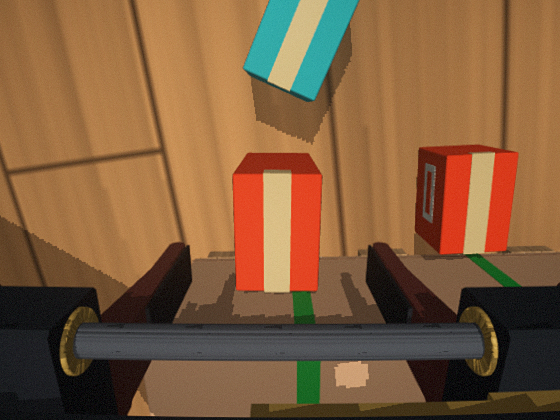

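Wrist view: the tall carton's top spans columns 235–322, midway between the fingers (190 and 368). I'll descend and grip.

```bash
python3 -m jog '[{"delta_pos":[0,0,-0.03],"dr":[0,0,0],"grip":1},{"delta_pos":[0,0,-0.07],"dr":[0,0,0],"grip":1},{"delta_pos":[0,0,-0.1],"dr":[0,0,0],"grip":1},{"delta_pos":[0,0,-0.106],"dr":[0,0,0],"grip":1},{"delta_pos":[0,0,-0.106],"dr":[0,0,0],"grip":0.5},{"delta_pos":[0,0,-0.106],"dr":[0,0,0],"grip":0.5},{"delta_pos":[0,0,-0.106],"dr":[0,0,0],"grip":0.5},{"delta_pos":[0,0,-0.106],"dr":[0,0,0],"grip":0.5},{"delta_pos":[0,0,-0.1],"dr":[0,0,0],"grip":0.5},{"delta_pos":[0,0,-0.08],"dr":[0,0,0],"grip":0.5},{"delta_pos":[0,0,-0.04],"dr":[0,0,0],"grip":0.5}]' 25
```

```text
t: 4.45
ee_pos: [362.6, -278.3, 212.2]
eef_rot: [1.306, 1.148, -1.307]
force: [0.5, -0.5, -4.1]
gripper_width: 0.659
```

```bash
python3 -m jog '[{"delta_pos":[0,0.01,0.03],"dr":[0,0,0],"grip":0.5},{"delta_pos":[0.005,0.04,0.04],"dr":[0,0,0],"grip":0.5},{"delta_pos":[0.01,0.09,0.04],"dr":[0,0,0],"grip":0.5},{"delta_pos":[0.02,0.145,0.04],"dr":[0,0,0],"grip":0.5},{"delta_pos":[0.03,0.2,0.04],"dr":[0,0,0],"grip":0.5},{"delta_pos":[0.035,0.255,0.04],"dr":[0,0,0],"grip":0.5},{"delta_pos":[0.045,0.31,0.04],"dr":[0,0,0],"grip":0.5},{"delta_pos":[0.05,0.36,0.02],"dr":[0,0,0],"grip":0.5},{"delta_pos":[0.055,0.41,0],"dr":[0,0,0],"grip":0.5},{"delta_pos":[0.058,0.437,-0.02],"dr":[0,0,0],"grip":0.5},{"delta_pos":[0.058,0.437,-0.045],"dr":[0,0,0],"grip":0.5},{"delta_pos":[0.058,0.437,-0.06],"dr":[0,0,0],"grip":0.5},{"delta_pos":[0.058,0.437,-0.066],"dr":[0,0,0],"grip":0.5},{"delta_pos":[0.058,0.437,-0.066],"dr":[0,0,0],"grip":0.5},{"delta_pos":[0.058,0.437,-0.066],"dr":[0,0,0],"grip":1},{"delta_pos":[0.058,0.437,-0.066],"dr":[0,0,0],"grip":1},{"delta_pos":[0.058,0.437,-0.066],"dr":[0,0,0],"grip":1}]'
python3 -m jog '[{"delta_pos":[0,0,0.04],"dr":[0,0,0],"grip":1},{"delta_pos":[0,0,0.09],"dr":[0,0,0],"grip":1},{"delta_pos":[0,-0.04,0.11],"dr":[0.06,-0.008,0],"grip":1},{"delta_pos":[-0.005,-0.09,0.11],"dr":[0.14,-0.018,0],"grip":1},{"delta_pos":[-0.01,-0.13,0.09],"dr":[0.22,-0.028,0],"grip":1},{"delta_pos":[-0.016,-0.15,0.06],"dr":[0.3,-0.039,0],"grip":1},{"delta_pos":[-0.016,-0.15,0.03],"dr":[0.38,-0.05,0],"grip":1},{"delta_pos":[-0.016,-0.15,0],"dr":[0.45,-0.06,0],"grip":1},{"delta_pos":[-0.016,-0.15,-0.02],"dr":[0.496,-0.065,0],"grip":1},{"delta_pos":[-0.016,-0.15,-0.02],"dr":[0.496,-0.065,0],"grip":1},{"delta_pos":[-0.016,-0.15,-0.02],"dr":[0.496,-0.065,0],"grip":1}]'
python3 - <<'E'
from h import *
s=env.state(); print(s["ee_pos"].round(1),R.from_rotvec(s["eef_rot"]).as_matrix().round(3).tolist(),s["q"].round(2))
for cam in ("top","wrist"):
    c=env.get_calibration(cam); im,d=env.grab_frame(cam); cv2.imwrite(f"pics/{cam}2.png",im)
    P,u,v=pts(cam,d,cal=c); m=(P[:,2]>103)&(P[:,2]<118)&(np.hypot(P[:,0]-420,P[:,1]-150)<58)
    print(cam,m.sum(),cv2.minAreaRect(P[m][:,:2].astype(np.float32)) if m.sum() else None)
E
```

```text
t: 6.58
ee_pos: [421.5, 158.1, 147.2]
eef_rot: [1.306, 1.143, -1.305]
force: [0.1, 0.3, -0.9]
gripper_width: 0.961
t: 7.95
ee_pos: [405.7, 7.9, 127.8]
eef_rot: [2.061, 1.808, -0.554]
force: [0.2, 0.1, -0.0]
gripper_width: 0.996
[405.7   7.9 127.8] [[0.113, 0.991, -0.065], [0.858, -0.13, -0.497], [-0.502, 0.0, -0.865]] [-0.61 -0.18  2.06  0.91  1.81 -0.52]
top 685 ((422.10906982421875, 150.8836212158203), (84.5965805053711, 57.77254104614258), 82.1670913696289)
wrist 9260 ((420.55902099609375, 149.55130004882812), (86.77059173583984, 58.16442108154297), 82.37552642822266)
```

View pics/wrist2.png

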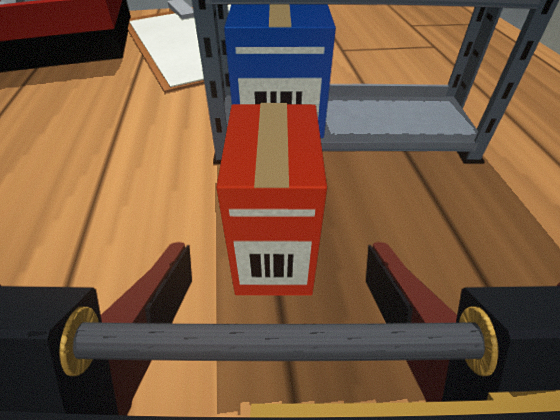

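Wrist view: the tall carton's barcode label end faces the gripper (centre about (272,250)), and the blue stock and the free right half of the bottom tier lie behind it. I'll grip it from the label end and carry it in front of its bay.

```bash
python3 -m jog '[{"delta_pos":[0.001,0.02,-0.011],"dr":[0,0,0],"grip":1},{"delta_pos":[0.003,0.045,-0.024],"dr":[0,0,0],"grip":1},{"delta_pos":[0.005,0.06,-0.031],"dr":[0,0,0],"grip":1},{"delta_pos":[0.005,0.06,-0.031],"dr":[0,0,0],"grip":1},{"delta_pos":[0.005,0.06,-0.031],"dr":[0,0,0],"grip":0.5},{"delta_pos":[0.005,0.06,-0.031],"dr":[0,0,0],"grip":0.5},{"delta_pos":[0.005,0.06,-0.031],"dr":[0,0,0],"grip":0.5},{"delta_pos":[0.005,0.06,-0.031],"dr":[0,0,0],"grip":0.5},{"delta_pos":[0.005,0.06,-0.021],"dr":[0,0,0],"grip":0.5},{"delta_pos":[0.005,0.06,0.004],"dr":[0,0,0],"grip":0.5},{"delta_pos":[0.01,0.065,0.029],"dr":[0,0,0],"grip":0.5},{"delta_pos":[0.04,0.075,0.029],"dr":[0,0,0],"grip":0.5},{"delta_pos":[0.08,0.085,0.029],"dr":[0,0,0],"grip":0.5},{"delta_pos":[0.12,0.09,0.029],"dr":[0,0,0],"grip":0.5},{"delta_pos":[0.139,0.09,0.02],"dr":[0,0,0],"grip":0.5},{"delta_pos":[0.139,0.09,0.004],"dr":[0,0,0],"grip":0.5},{"delta_pos":[0.139,0.09,0.002],"dr":[0,0,0],"grip":0.5},{"delta_pos":[0.139,0.09,0.002],"dr":[0,0,0],"grip":0.5}]' 40
python3 - <<'E'
from h import *
s=env.state(); print(s["ee_pos"].round(1),R.from_rotvec(s["eef_rot"]).as_matrix().round(3).tolist(),s["q"].round(2))
im,d=env.grab_frame("scene"); cv2.imwrite("pics/s3.png",cv2.resize(im[60:270,240:520],(800,600)))
# carton +x side face (facing scene camera)
P,u,v=pts("scene",d); b=im[v,u].astype(int)
m=(b[:,2]>b[:,0]+60)&(b[:,2]>b[:,1]+60)&(np.abs(P[:,0]-565)<60)&(P[:,1]>100)&(P[:,1]<300)&(P[:,2]<170)
Q=P[m]; print(m.sum(),np.percentile(Q,[2,50,98],axis=0).round(1).tolist())
E
```

```text
t: 10.3
ee_pos: [543.4, 98.2, 128.3]
eef_rot: [2.064, 1.811, -0.555]
force: [-0.7, 0.1, -3.5]
gripper_width: 0.653
[543.4  98.2 128.3] [[0.112, 0.991, -0.067], [0.859, -0.131, -0.495], [-0.499, -0.003, -0.866]] [-0.32  0.08  1.81  1.02  1.57 -0.36]
605 [[525.8, 136.9, 37.0], [578.1, 177.6, 137.6], [589.9, 218.7, 147.5]]
```

View pics/s3.png

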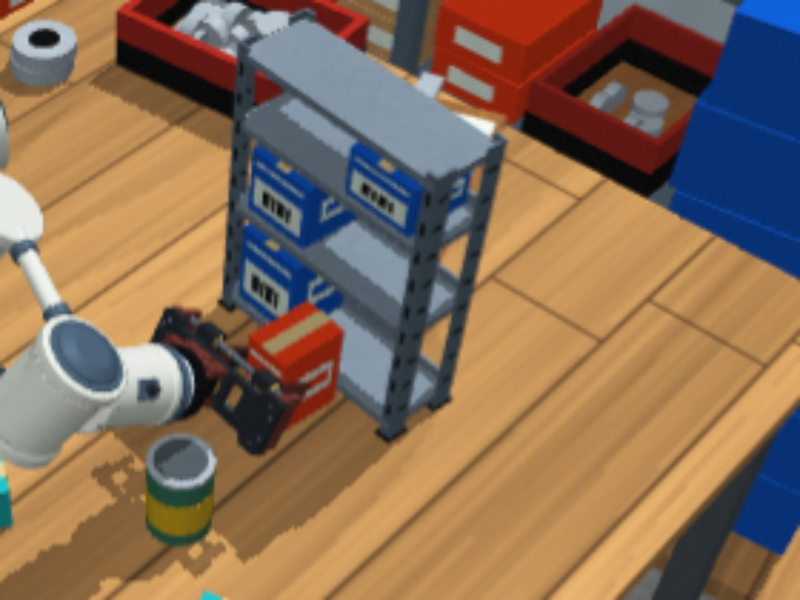

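```bash
python3 -m jog '[{"delta_pos":[0.003,0.02,0],"dr":[0,0,0],"grip":0.5},{"delta_pos":[0.006,0.045,0],"dr":[0,0,0],"grip":0.5},{"delta_pos":[0.009,0.07,0],"dr":[0,0,0],"grip":0.5},{"delta_pos":[0.012,0.09,0],"dr":[0,0,0],"grip":0.5},{"delta_pos":[0.0135,0.105,0],"dr":[0,0,0],"grip":0.5},{"delta_pos":[0.0145,0.113,0],"dr":[0,0,0],"grip":0.5},{"delta_pos":[0.0145,0.113,-0.003],"dr":[0,0,0],"grip":0.5},{"delta_pos":[0.0145,0.113,-0.006],"dr":[0,0,0],"grip":0.5},{"delta_pos":[0.0145,0.113,-0.008],"dr":[0,0,0],"grip":0.5},{"delta_pos":[0.0145,0.113,-0.008],"dr":[0,0,0],"grip":0.5}]'
python3 - <<'E'
from h import *
s=env.state(); print(s["ee_pos"].round(1))
im,d=env.grab_frame("scene"); P,u,v=pts("scene",d); b=im[v,u].astype(int)
m=(b[:,2]>b[:,0]+60)&(b[:,2]>b[:,1]+60)&(np.abs(P[:,0]-570)<60)&(P[:,1]>200)&(P[:,1]<350)&(P[:,2]<170)
Q=P[m]; print(m.sum(),np.percentile(Q,[2,50,98],axis=0).round(1).tolist())
E
```

```text
t: 11.6
ee_pos: [558.9, 210.8, 120.8]
eef_rot: [2.064, 1.81, -0.553]
force: [-1.1, -0.9, -1.7]
gripper_width: 0.663
[558.9 210.8 120.8]
181 [[538.0, 246.2, 30.9], [591.4, 257.5, 121.6], [602.6, 302.8, 153.4]]
```

```bash
python3 -m jog '[{"delta_pos":[0,0,-0.001],"dr":[0,0,0],"grip":0.5},{"delta_pos":[0,0,-0.001],"dr":[0,0,0],"grip":0.85},{"delta_pos":[0,0,-0.001],"dr":[0,0,0],"grip":0.85},{"delta_pos":[0,0,-0.001],"dr":[0,0,0],"grip":0.85},{"delta_pos":[-0.002,-0.015,0],"dr":[0,0,0],"grip":0.85},{"delta_pos":[-0.006,-0.045,0],"dr":[0,0,0],"grip":0.85},{"delta_pos":[-0.012,-0.095,0.03],"dr":[0,0,0],"grip":0.85},{"delta_pos":[-0.016,-0.13,0.06],"dr":[0,0,0],"grip":0.85},{"delta_pos":[-0.016,-0.13,0.06],"dr":[0,0,0],"grip":0.85},{"delta_pos":[-0.016,-0.13,0.06],"dr":[0,0,0],"grip":0.85}]'
cat > chk.py <<'E'
from h import *
import sys
# label-end check in rack frame from the wrist camera; args: pic name, zlo, zhi
o=np.array([520.3,301.7]); a=np.radians(82.8); ex=np.array([np.cos(a),np.sin(a)]); ey=np.array([-ex[1],ex[0]])
c=env.get_calibration("wrist"); im,d=env.grab_frame("wrist"); cv2.imwrite(f"pics/{sys.argv[1]}.png",im)
P,u,v=pts("wrist",d,cal=c); q=P[:,:2]-o; X=q@ex; Y=q@ey; b=im[v,u].astype(int); Z=P[:,2]
red=(b[:,2]>b[:,0]+60)&(b[:,2]>b[:,1]+60)
zl,zh=float(sys.argv[2]),float(sys.argv[3])
m=red&(X>-80)&(X<60)&(abs(Y)<130)&(Z>zl-5)&(Z<zh+15)
print("all red",m.sum(),*[np.percentile(k[m],[1,50,99]).round(1) for k in (X,Y,Z)])
f=m&(Z<zh-12)&(Z>zl+8); f&=X<np.percentile(X[f],60)+6
p=np.polyfit(Y[f],X[f],1); print("front face X med",np.median(X[f]).round(1),"yaw deg",np.degrees(np.arctan(-p[0])).round(1),"Y",np.percentile(Y[f],[1,99]).round(1))
e=(~red)&(abs(b[:,2]-b[:,0])<40)&(X>-60)&(X<-40)&(abs(Y)<110)&(Z>zl-3)&(Z<zl+3)
if e.sum(): print("board front edge X~",np.percentile(X[e],[2,10]).round(1),"Z",np.median(Z[e]).round(1))
E
python3 chk.py w4 25 135
```

```text
t: 12.9
ee_pos: [542.5, 81.0, 179.9]
eef_rot: [2.064, 1.81, -0.555]
force: [1.0, 0.0, -0.1]
gripper_width: 0.85
all red 5122 [-45.8 -44.4 -23.3] [-78.1 -49.9 -21.4] [ 27.4 112.1 135.8]
front face X med -44.6 yaw deg -0.2 Y [-78.2 -21.3]
board front edge X~ [-47.9 -47.4] Z 24.9
```

View pics/w4.png

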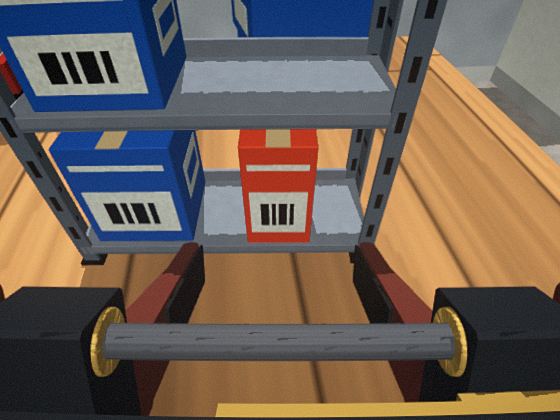

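Wrist view: the tall carton stands in the right half of the bottom tier with its label out (centre (278,195)), its front face 3 mm behind the board edge and square. Next I'll work out the move to the low carton.

Run:
```python
from h import *
s=env.state(); C=R.from_rotvec(s["eef_rot"])
az=np.radians(-4.); y=np.array([np.cos(az),np.sin(az),0]); x=np.array([0,0,-1.])
D=R.from_matrix(np.stack([x,y,np.cross(x,y)],1))
print(((D*C.inv()).as_rotvec(degrees=True)/120).round(3), ((np.array([525.3,-287,190])-s["ee_pos"])/1000).round(4))
```

```text
[-0.498  0.049  0.027] [-0.0169 -0.3686  0.0106]
```

```bash
python3 -m jog '[{"delta_pos":[0,0,0.04],"dr":[0,0,0],"grip":1},{"delta_pos":[0,-0.02,0.08],"dr":[-0.04,0.004,0.002],"grip":1},{"delta_pos":[-0.003,-0.06,0.1],"dr":[-0.1,0.01,0.005],"grip":1},{"delta_pos":[-0.006,-0.11,0.1],"dr":[-0.16,0.016,0.009],"grip":1},{"delta_pos":[-0.009,-0.16,0.1],"dr":[-0.22,0.022,0.012],"grip":1},{"delta_pos":[-0.012,-0.21,0.1],"dr":[-0.29,0.029,0.016],"grip":1},{"delta_pos":[-0.015,-0.26,0.09],"dr":[-0.36,0.036,0.02],"grip":1},{"delta_pos":[-0.017,-0.31,0.07],"dr":[-0.43,0.043,0.023],"grip":1},{"delta_pos":[-0.017,-0.35,0.04],"dr":[-0.498,0.049,0.027],"grip":1},{"delta_pos":[-0.017,-0.369,0.02],"dr":[-0.498,0.049,0.027],"grip":1},{"delta_pos":[-0.017,-0.369,0.02],"dr":[-0.498,0.049,0.027],"grip":1},{"delta_pos":[-0.017,-0.369,0.02],"dr":[-0.498,0.049,0.027],"grip":1}]' 25
python3 - <<'E'
from h import *
s=env.state(); print(s["ee_pos"].round(1),R.from_rotvec(s["eef_rot"]).as_matrix().round(3).tolist(),s["q"].round(2))
c=env.get_calibration("wrist"); im,d=env.grab_frame("wrist"); cv2.imwrite("pics/w5.png",im)
P,u,v=pts("wrist",d,cal=c); b=im[v,u].astype(int)
m=(P[:,2]>52)&(P[:,2]<68)&(np.hypot(P[:,0]-525,P[:,1]+299)<55)&(b[:,2]>b[:,0]+25)
x=cv2.minAreaRect(P[m][:,:2].astype(np.float32)); print(m.sum(),x)
T=R.from_rotvec(s["eef_rot"]).as_matrix(); r=(P[m]-s["ee_pos"])@T; print("tool-y extent",np.percentile(r[:,1],[1,99]).round(1))
E
```

```text
t: 14.45
ee_pos: [526.0, -287.2, 201.1]
eef_rot: [1.262, 1.176, -1.258]
force: [-0.6, -0.1, 0.0]
gripper_width: 1.0
[ 526.  -287.2  201.1] [[0.001, 0.998, -0.069], [0.002, -0.069, -0.998], [-1.0, 0.001, -0.002]] [-0.56  0.09  1.41  0.    1.64 -0.49]
10094 ((522.6836547851562, -301.0230712890625), (84.48605346679688, 58.2374267578125), 85.59993743896484)
tool-y extent [-30.7  25.8]
```

View pics/w5.png

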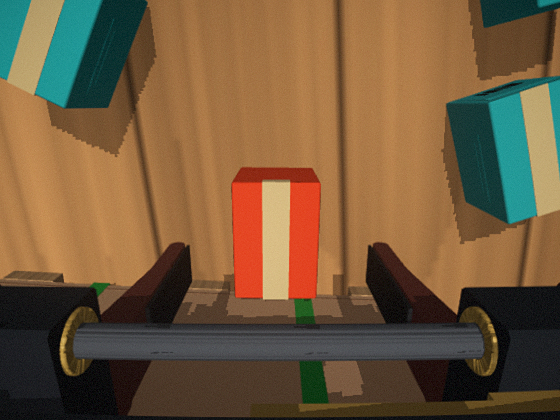

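Wrist view: the low orange carton (233–320, 168–298) lies between the fingers, and the turquoise look-alikes stay outside them. I'll grip, lift and carry it to the set-down spot.

```bash
python3 -m jog '[{"delta_pos":[-0.002,0,-0.03],"dr":[0,0,0],"grip":1},{"delta_pos":[-0.002,0,-0.07],"dr":[0,0,0],"grip":1},{"delta_pos":[-0.002,0,-0.095],"dr":[0,0,0],"grip":1},{"delta_pos":[-0.002,0,-0.102],"dr":[0,0,0],"grip":1},{"delta_pos":[-0.002,0,-0.102],"dr":[0,0,0],"grip":0.5},{"delta_pos":[-0.002,0,-0.102],"dr":[0,0,0],"grip":0.5},{"delta_pos":[-0.002,0,-0.102],"dr":[0,0,0],"grip":0.5},{"delta_pos":[-0.002,0,-0.102],"dr":[0,0,0],"grip":0.5},{"delta_pos":[-0.002,0,-0.09],"dr":[0,0,0],"grip":0.5},{"delta_pos":[-0.002,0.005,-0.05],"dr":[0,0,0],"grip":0.5},{"delta_pos":[-0.005,0.02,0],"dr":[0,0,0],"grip":0.5}]' 25
python3 -m jog '[{"delta_pos":[-0.015,0.04,0.02],"dr":[0,0,-0.003],"grip":0.5},{"delta_pos":[-0.035,0.09,0.02],"dr":[0,0,-0.006],"grip":0.5},{"delta_pos":[-0.055,0.14,0.02],"dr":[0,0,-0.01],"grip":0.5},{"delta_pos":[-0.07,0.19,0.02],"dr":[0,0,-0.013],"grip":0.5},{"delta_pos":[-0.08,0.24,0.02],"dr":[0,0,-0.016],"grip":0.5},{"delta_pos":[-0.085,0.29,0.01],"dr":[0,0,-0.02],"grip":0.5},{"delta_pos":[-0.09,0.34,-0.01],"dr":[0,0,-0.023],"grip":0.5},{"delta_pos":[-0.095,0.39,-0.04],"dr":[0,0,-0.023],"grip":0.5},{"delta_pos":[-0.099,0.42,-0.065],"dr":[0,0,-0.023],"grip":0.5},{"delta_pos":[-0.099,0.431,-0.09],"dr":[0,0,-0.023],"grip":0.5},{"delta_pos":[-0.099,0.431,-0.1],"dr":[0,0,-0.023],"grip":0.5},{"delta_pos":[-0.099,0.431,-0.102],"dr":[0,0,-0.023],"grip":0.5},{"delta_pos":[-0.099,0.431,-0.102],"dr":[0,0,-0.023],"grip":0.5},{"delta_pos":[-0.099,0.431,-0.102],"dr":[0,0,-0.023],"grip":1},{"delta_pos":[-0.099,0.431,-0.102],"dr":[0,0,-0.023],"grip":1},{"delta_pos":[-0.099,0.431,-0.102],"dr":[0,0,-0.023],"grip":1}]'
```

```text
t: 15.88
ee_pos: [519.8, -267.6, 200.0]
eef_rot: [1.26, 1.179, -1.262]
force: [0.6, 0.6, -2.8]
gripper_width: 0.661
t: 17.88
ee_pos: [422.0, 163.1, 99.0]
eef_rot: [1.296, 1.15, -1.294]
force: [0.7, 0.4, 0.4]
gripper_width: 0.965
```

```bash
python3 -m jog '[{"delta_pos":[0,0,0.04],"dr":[0,0,0],"grip":1},{"delta_pos":[0,0,0.09],"dr":[0,0,0],"grip":1},{"delta_pos":[0,-0.04,0.11],"dr":[0.06,-0.007,0],"grip":1},{"delta_pos":[-0.005,-0.09,0.11],"dr":[0.14,-0.017,0],"grip":1},{"delta_pos":[-0.01,-0.13,0.1],"dr":[0.22,-0.026,0],"grip":1},{"delta_pos":[-0.019,-0.147,0.08],"dr":[0.3,-0.036,0],"grip":1},{"delta_pos":[-0.019,-0.147,0.05],"dr":[0.38,-0.045,0],"grip":1},{"delta_pos":[-0.019,-0.147,0.02],"dr":[0.45,-0.054,0],"grip":1},{"delta_pos":[-0.019,-0.147,-0.006],"dr":[0.497,-0.059,0],"grip":1},{"delta_pos":[-0.019,-0.147,-0.006],"dr":[0.497,-0.059,0],"grip":1},{"delta_pos":[-0.019,-0.147,-0.006],"dr":[0.497,-0.059,0],"grip":1}]'
python3 - <<'E'
from h import *
s=env.state(); T=R.from_rotvec(s["eef_rot"]).as_matrix(); print(s["ee_pos"].round(1),T.round(3).tolist(),s["q"].round(2))
for cam in ("top","wrist"):
    c=env.get_calibration(cam); im,d=env.grab_frame(cam); cv2.imwrite(f"pics/{cam}6.png",im)
    P,u,v=pts(cam,d,cal=c); m=(P[:,2]>53)&(P[:,2]<68)&(np.hypot(P[:,0]-420,P[:,1]-150)<56)
    x=cv2.minAreaRect(P[m][:,:2].astype(np.float32)); print(cam,m.sum(),x)
ctr=np.array(x[0]); a=np.radians(x[2]); g=ctr-30*np.array([np.cos(a),np.sin(a)])
print("delta to TCP",((np.r_[g,32]-61*T[:,0])-s["ee_pos"]).round(1))
E
```

```text
t: 19.25
ee_pos: [403.3, 15.9, 93.8]
eef_rot: [2.048, 1.818, -0.547]
force: [-0.6, -0.8, 0.1]
gripper_width: 1.002
[403.3  15.9  93.8] [[0.103, 0.993, -0.056], [0.859, -0.118, -0.498], [-0.501, 0.003, -0.865]] [-0.6  -0.14  2.09  0.9   1.76 -0.58]
top 623 ((422.1865234375, 150.576171875), (84.3958511352539, 58.073360443115234), 82.97723388671875)
wrist 9362 ((420.5658874511719, 149.11590576171875), (85.62081146240234, 58.15131759643555), 82.9383773803711)
delta to TCP [  7.3  51.  -31.3]
```

```bash
python3 -m jog '[{"delta_pos":[0.002,0.017,-0.01],"dr":[0,0,0],"grip":1},{"delta_pos":[0.005,0.038,-0.023],"dr":[0,0,0],"grip":1},{"delta_pos":[0.007,0.051,-0.031],"dr":[0,0,0],"grip":1},{"delta_pos":[0.007,0.051,-0.031],"dr":[0,0,0],"grip":1},{"delta_pos":[0.007,0.051,-0.031],"dr":[0,0,0],"grip":0.5},{"delta_pos":[0.007,0.051,-0.031],"dr":[0,0,0],"grip":0.5},{"delta_pos":[0.007,0.051,-0.031],"dr":[0,0,0],"grip":0.5},{"delta_pos":[0.007,0.051,-0.031],"dr":[0,0,0],"grip":0.5},{"delta_pos":[0.007,0.051,-0.015],"dr":[0,0,0],"grip":0.5},{"delta_pos":[0.007,0.051,0.02],"dr":[0,0,0],"grip":0.5},{"delta_pos":[0.007,0.051,0.07],"dr":[0,0,0],"grip":0.5},{"delta_pos":[0.007,0.051,0.12],"dr":[0,0,0],"grip":0.5},{"delta_pos":[0.01,0.055,0.17],"dr":[0,0,0],"grip":0.5},{"delta_pos":[0.02,0.065,0.22],"dr":[0,0,0],"grip":0.5},{"delta_pos":[0.035,0.08,0.25],"dr":[0,0,0],"grip":0.5},{"delta_pos":[0.042,0.091,0.253],"dr":[0,0,0],"grip":0.5},{"delta_pos":[0.042,0.091,0.253],"dr":[0,0,0],"grip":0.5},{"delta_pos":[0.042,0.091,0.253],"dr":[0,0,0],"grip":0.5}]' 40
python3 - <<'E'
from h import *
s=env.state(); print(s["ee_pos"].round(1),s["q"].round(2))
im,d=env.grab_frame("scene"); cv2.imwrite("pics/s7.png",cv2.resize(im[60:270,240:520],(800,600)))
im,d=env.grab_frame("top"); P,u,v=pts("top",d); b=im[v,u].astype(int)
m=(b[:,2]>b[:,0]+25)&(np.abs(P[:,0]-456)<60)&(P[:,1]>120)&(P[:,1]<260)&(P[:,2]>325)&(P[:,2]<360)
print(m.sum(),cv2.minAreaRect(P[m][:,:2].astype(np.float32)) if m.sum()>5 else 0,np.median(P[m][:,2]))
E
```

```text
t: 21.6
ee_pos: [444.1, 107.0, 343.5]
eef_rot: [2.05, 1.823, -0.551]
force: [0.1, 0.2, -3.1]
gripper_width: 0.657
[444.1 107.  343.5] [-0.37 -0.36  1.81  1.06  1.85 -0.02]
1187 ((453.5308532714844, 178.6357421875), (109.05860900878906, 83.38188934326172), 82.93048858642578) 340.92240525870767
```

View pics/s7.png

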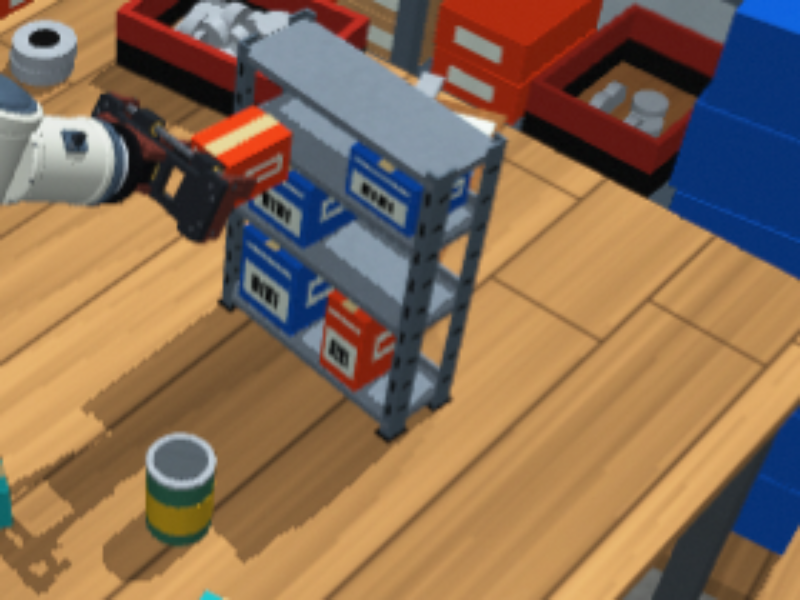

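```bash
python3 -m jog '[{"delta_pos":[0.002,0.015,0.002],"dr":[0,0,0],"grip":0.5},{"delta_pos":[0.005,0.04,0.002],"dr":[0,0,0],"grip":0.5},{"delta_pos":[0.009,0.065,0.002],"dr":[0,0,0],"grip":0.5},{"delta_pos":[0.012,0.09,0.002],"dr":[0,0,0],"grip":0.5},{"delta_pos":[0.014,0.106,0.002],"dr":[0,0,0],"grip":0.5},{"delta_pos":[0.0155,0.116,0.002],"dr":[0,0,0],"grip":0.5},{"delta_pos":[0.0155,0.116,0],"dr":[0,0,0],"grip":0.5},{"delta_pos":[0.0155,0.116,-0.003],"dr":[0,0,0],"grip":0.5},{"delta_pos":[0.0155,0.116,-0.005],"dr":[0,0,0],"grip":0.5},{"delta_pos":[0.0155,0.116,-0.005],"dr":[0,0,0],"grip":0.5}]'
```

```text
t: 22.95
ee_pos: [460.3, 222.8, 340.3]
eef_rot: [2.051, 1.82, -0.548]
force: [0.1, 0.3, -3.8]
gripper_width: 0.659
```

```bash
python3 -m jog '[{"delta_pos":[0,0,-0.001],"dr":[0,0,0],"grip":0.5},{"delta_pos":[0,0,-0.002],"dr":[0,0,0],"grip":0.5},{"delta_pos":[0,0,-0.002],"dr":[0,0,0],"grip":0.5}]'
```

```text
t: 23.32
ee_pos: [460.2, 223.1, 338.6]
eef_rot: [2.05, 1.82, -0.547]
force: [-0.2, -0.9, -3.3]
gripper_width: 0.658
```

```bash
python3 -m jog '[{"delta_pos":[0,0,-0.001],"dr":[0,0,0],"grip":0.5},{"delta_pos":[0,0,-0.001],"dr":[0,0,0],"grip":0.5},{"delta_pos":[0,0,-0.001],"dr":[0,0,0],"grip":0.85},{"delta_pos":[0,0,-0.001],"dr":[0,0,0],"grip":0.85},{"delta_pos":[0,0,-0.001],"dr":[0,0,0],"grip":0.85},{"delta_pos":[-0.002,-0.015,0],"dr":[0,0,0],"grip":0.85},{"delta_pos":[-0.006,-0.045,0],"dr":[0,0,0],"grip":0.85},{"delta_pos":[-0.011,-0.09,0.02],"dr":[0,0,0],"grip":0.85},{"delta_pos":[-0.016,-0.13,0.04],"dr":[0,0,0],"grip":0.85},{"delta_pos":[-0.016,-0.13,0.04],"dr":[0,0,0],"grip":0.85},{"delta_pos":[-0.016,-0.13,0.04],"dr":[0,0,0],"grip":0.85}]'
python3 chk.py w8 276 336
python3 - <<'E'
from h import *
for cam in ["scene"]:
    im,d=env.grab_frame(cam); cv2.imwrite("pics/s8.png",cv2.resize(im[60:270,240:520],(800,600))); P,u,v=pts(cam,d); b=im[v,u].astype(int)
    m=(np.hypot(P[:,0]-562,P[:,1]+5)<60)&(P[:,2]>95)&(P[:,2]<112); print("tin",cv2.minAreaRect(P[m][:,:2].astype(np.float32))[0])
    for nm,lo,hi in [("b_tall",40,120),("b_mid",175,235),("b_low",285,330)]:
        m=(b[:,0]>b[:,2]+50)&(P[:,2]>lo)&(P[:,2]<hi)&(P[:,1]>220)&(P[:,1]<340)&(P[:,0]>370)&(P[:,0]<670); print(nm,m.sum(),np.percentile(P[m][:,:2],[3,50,97],axis=0).round().tolist())
E
```

```text
t: 24.7
ee_pos: [444.3, 92.8, 378.3]
eef_rot: [2.051, 1.819, -0.548]
force: [0.9, 0.0, -0.1]
gripper_width: 0.85
all red 3490 [-45.3 -43.7 -22.6] [22.1 50.5 78.8] [278.2 324.6 336.9]
front face X med -44.1 yaw deg -0.1 Y [22.  78.9]
board front edge X~ [-48.1 -47.6] Z 275.8
tin (562.869384765625, -4.637805938720703)
b_tall 299 [[400.0, 262.0], [484.0, 272.0], [495.0, 310.0]]
b_mid 254 [[407.0, 264.0], [490.0, 273.0], [500.0, 324.0]]
b_low 204 [[541.0, 247.0], [607.0, 254.0], [638.0, 323.0]]
```

View pics/w8.png

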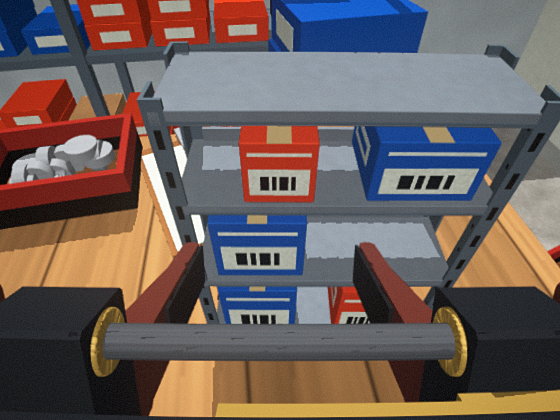

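View pics/s8.png

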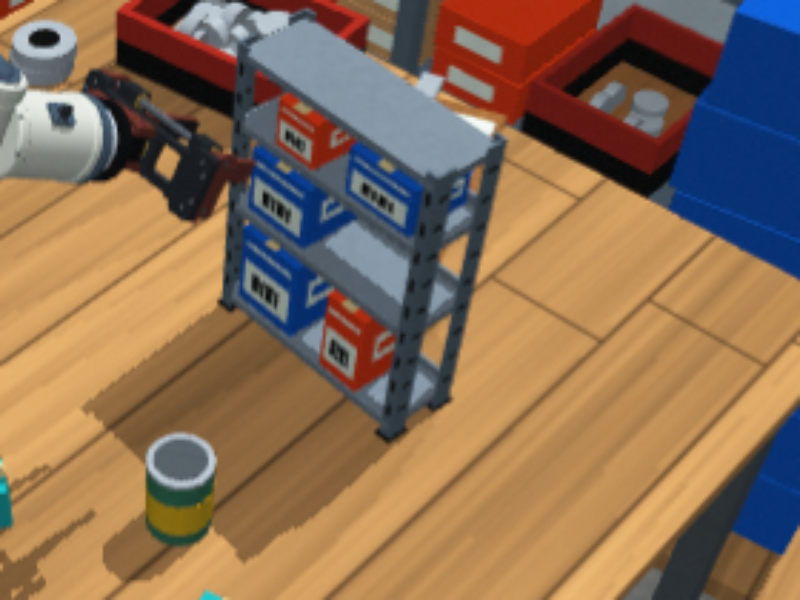

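Both orange cartons stand square on their own tiers with the labels out: low at wrist pixel (278,163), tall at scene-crop pixel (350,340). The blue cartons and tin are unmoved and the gripper is clear, so I'll hand in.

```bash
python3 -c "
from bench import env
print(env.finish_job(), env.state()['t'])"
```

```text
the job is handed in; nothing more can be done
the job is handed in; nothing more can be done
```

Both orange cartons are in the rack: the tall one on the bottom tier and the low one on the top tier. I picked each up from above, set it down in front of the rack, gripped it again from its label end with the tool tilted, and slid it in. I handed in at about 25 s of robot time.

What the last checks showed:

| Check | Tall carton | Low carton |
|---|---|---|
| Label end, x in the rack frame (allowed -53 to -25 mm) | -44.6 mm | -44.1 mm |
| Distance from the rack's middle (allowed 110 mm) | 50 mm, right | 50 mm, left |
| Out of square with the rack | 0.2° | 0.1° |

- **Tall carton:** its figures come from the wrist camera just after it was placed. The later scene picture still shows it upright in place.
- **Blue cartons and tin:** their visible faces were within about 2 mm of the first measurement, which is camera noise. The exception is the far end of the bottom-tier blue carton, which the tall carton now partly hides from the camera.
- **Gripper:** clear of everything, with no contact force.

No check failed or disagreed. The job's own verdict is not reported.

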